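# Plug the reed guide into the nest under the dial stand

## Robot

A 6-joint arm with a two-finger parallel gripper is mounted at the origin on the work surface. World frame = base frame: x ahead of the robot, y to its left, z up, the work surface at z = 0. Lengths are in m, angles in rad, forces in N, time in s.
With the tool pointing down it reaches from about 0.375 to 0.975 m from the base axis. Payload 3.8 kg.
Tool frame: the origin (TCP) lies where the fingers leave the gripper's body, on its centre line; the fingertips stand 73 mm ahead of it and the grasp point (between the pads) lies 54 mm ahead of it (nose_length is the distance from the TCP to the fingertips, in m); z points along the fingers, y is the line along which they close (so a half turn about z gives the same grasp; the last joint's range is limited). The gripper opens to 85 mm and grips with 20 to 120 N. Pads are 22 mm wide; open, the fingers measure 114 mm over their backs; the gripper's body (76 mm by 85 mm) begins 54 mm behind the grasp point. The pads swing forward as they close: fully open they stand 13 mm farther back than shut.
Start: joints at [1.211, 0.264, 1.604, -0, 1.274, -0.037], TCP at [0.214, 0.64, 0.304] pointing down, gripper open.
Joint ranges: [-2.63, 2.63], [-0.94, 2.18], [0.31, 2.57], [-1.31, 4.45], [0, 2.66], [-2.55, 2.55]. Speed limits (rad/s): [2.57, 2.57, 3.14, 3.14, 3.14, 3.14].

## Interface

Orientations are given as a rotation vector (axis times angle).
In Python, from workcell import read_state, read_camera, calibration, finish_job, look_for, cut_out, tip_of, nose_length gives the robot as it stands.
- The arm moves only by the tool step_arm, never from a script. Its argument "targets" is a list of rows, each a list of 3 entries, a list of its own where there are three numbers: the turn, a rotation vector about the tool's x, y, z in rad, then the shift along the tool's x, y, z in mm, then the finger opening in mm, from 0 to 85.4. In form: [[[ax, ay, az], [x, y, z], grip], ...]. A call has 1 to 5 rows; each row shifts and turns the commanded pose from where the row before left it, along the tool's axes as they then stand; what a row does not reach is not made up. A row lasts 1/12 s, in which the tool goes at most 41.7 mm and 7.16 degrees, less where a joint would pass 70% of its speed; a pose out of reach is approached as far as the arm can. A call with a gripper value outside its range is refused whole. The fingers move at their own pace and stop on an object; "grip_force" is the grip in N (left out, the last holds). Time passes only in rows, so rows that do not move let the fingers close. It gives the time, the measured TCP pose, the force, the opening and the grip force at its end, in the units of the state.
- read_state(): the state, without advancing time (a new reading comes with each control period).
- read_camera(name): name is "scene" or "top" or "wrist"; returns the picture (384x512x3 uint8, red, green, blue); there is no depth.
- calibration(name): a dict with "camera_matrix" (3x3 intrinsics, pixels), "dist_coeffs" ([k1, k2, p1, p2, k3] as OpenCV has them; the pictures are not rectified), "R" (3x3) and "t" (3): a world point X has camera coordinates R X + t. Camera axes: x right, y down, z forward; pixel columns grow to the right and rows downward; lengths in m; the calibration is good to about 2 mm. A picture is of the moment at which its call begins: read the wrist's pose just before it. calibration takes no time and is no camera call; for the wrist camera it gives the pose at the moment of the call.
- finish_job(): hands the job in; it is judged then, once.
Trained networks look in the newest picture that a camera, given by its name, has taken for a name from the list of things; names that differ only in an ending like _2 or _b are one class to them, and where a whole thing is asked for, a point or a joint stands for the part that bears it (a point fixed in the world has none). Each returns a list of dicts, best first, with "score" (0 to 1); they miss things now and then, are a little off and sometimes report something else, mostly with a low value. They report only what shows in the picture. A call takes as long as a camera call. They do not tell look-alikes from the thing itself.
- look_for(camera, query): "extent" ([left, top, right, bottom] in pixels, round what is visible of it).
- cut_out(camera, query): "region" (384x512 bool, what is visible of it) and "extent" ([left, top, right, bottom] in pixels, round what is visible of it).
- tip_of(camera, query): "at" ([row, column] in pixels: a listed point, or the origin of a listed thing).
The state is a dict: "time": time; "q": joint angles; "joint_vel": joint speeds; "joint_torque": joint torques, N m; "tool_pos": TCP position; "tcp_rot": TCP orientation; "wrist_force": force on the tool from outside, world axes, zero at the start; "torque": the same for the moment, N m; "width": opening from 0.0 (shut) to 1.0 (fully open); "grip_force": force on a finger pad.
Only numpy, scipy, OpenCV 4.12 (cv2) and the standard library are available. Lean on these libraries where they do the work, as an engineer would, in place of code of your own. Each camera call takes 0.05 s, during which the arm holds its last target. There are 200 camera calls.

## Task

Lift the dial foot clear by pressing the stand's long lever down, then slide the green reed guide across the granite, tongue first, and plug it fully home in the steel nest without ever picking it up off the granite. Then press the red cap down to bring the dial foot back onto the guide, let go, and leave the seat ring, suction cup and feeler holder where they are.

Things in the scene. Friction and masses are not known exactly. Their poses are not given: they have to be found in the camera images.
- fixture: Dark grey granite block, fixed, 340 (x) x 540 (y) x 50 mm high, carrying the steel nest and dial stand. Origin on the bench (z=0) straight below the middle of the nest's mouth; x points into the socket, y left. Granite spans x -205 to 135, y -270 to 270, top at z 50. The stand's grey pedestal fills x 5 to 55, y 75 to 115 up to z 164 mm.
- socket (a point): Middle of the socket's mouth, on the granite top (which is its floor); axes as the fixture. Socket runs to +x: 95 wide, 38.5 high, 62 mm deep. Nest 75 long, 131 wide, 48.5 mm high. A yellow lintel 14 mm long spans the mouth; behind it (x 14 to 46) the roof is open for the dial foot. Two flared cheeks, 36 high, reach 22 mm out before the mouth, opening from 95 to 116 mm.
- plug: Loose green reed guide, 100 (x) x 92 (y) mm, 0.35 to 0.65 kg, flat sides and rear, standing on the granite. Origin: middle of its underside. Tongue: the +x 55 mm, 36 high, brass spot on top. Head: the -x 45 mm, 50 high, steel strips on top. Step between them at x -5. Fully home the step meets the lintel: origin 5 mm past the socket point in x, y 0, axes parallel; side play 1.5 mm.
- dial_arm (a joint): Angle of the hinged dial stand, 0 to 0.62 rad, growing as the foot rises and the lever sinks. Stays where left; about 0.32 N m turns it. Axis along fixture x through x 30, y 95, z 150 mm. Starts at 0 to 0.1, foot hanging inside the socket, blocking it; from 0.42 well clear; with the plug home the foot rests on its brass spot at about 0.26.
- lever_ball (a point): Centre of the black ball, radius 13 mm, at the end of the long steel lever; 125 mm to +y of the hinge and 50 mm above it at joint 0. Press it down from above to raise the dial foot; at joint 0.52 it has sunk to about 131 mm above the bench.
- press_cap (a point): Middle of the flat top of the red cap, radius 13 mm, at the arm's other end; 160 mm to -y of the hinge, 45 mm above it at joint 0. Press down from above to lower the foot. The dial (upright disc, radius 27, 18 mm thick, facing -x) stands on the arm 65 mm nearer the hinge; its top is 18 mm above the cap's at joint 0. At joint 0.52 the cap is 269 mm above the bench.
- foot (a point): Underside of the dial foot (steel, radius 8 mm), 95 mm to -y of the hinge and 90 mm below it at joint 0.
- seat_ring: Bystander: loose bronze valve seat ring lying flat, outer diameter 68, bore 46, 22 mm high. Origin at the middle of its underside.
- suction_cup: Bystander: loose black rubber suction cup, skirt diameter 60 mm, stem up to 42 mm high. Origin at the middle of its underside.
- feeler_holder: Bystander: loose chrome feeler holder, 100 (x) x 24 x 20 mm high. Origin at the middle of its underside.
Not all that is in view belongs to the job. Several things have the shape of the plug; the one meant has the colours described above.

How it is judged:
By the outcome, as a careful person would: the job done as asked, in the order asked, and still so for the second after the job is handed in, with the robot touching nothing.
It also fails if it takes over 72 s, if anything falls off the work surface, if the arm or the gripper's body presses on something with over 40 N, if the wrist force passes 120 N, or if a joint passes its speed limit or range.

## Working session

There is one attempt and no reset: what is moved stays moved. The work goes in short steps, Python scripts to look and compute and a tool call to move; the robot and the scene stay as the last step left them, time stands still between calls to the robot, and variables do not carry over. Pictures are saved under pics/ and viewed, at most 12 in all, crops included, and the job is handed in when it is done.

Besides the shell and the picture viewer there is one more tool, called after "Request:" as name(argument=value, ...) on one line, values as JSON. step_arm: Moves the arm, as the interface text tells. Its arguments: {"type":"object","properties":{"targets":{"type":"array","items":{"type":"array"}},"grip_force":{"type":"number"}},"required":["targets"]}

```bash
mkdir -p pics; ls
cat > h.py <<'E'
import numpy as np, cv2
from workcell import *
def px2w(cam, uv, z, c=None):
    c=c or calibration(cam); K=np.array(c["camera_matrix"]);D=np.array(c["dist_coeffs"]);R=np.array(c["R"]);t=np.array(c["t"])
    n=cv2.undistortPoints(np.array([[uv]],float),K,D)[0,0]
    d=R.T@np.array([n[0],n[1],1]);o=-R.T@t
    return o+d*(z-o[2])/d[2]
def w2px(cam,P,c=None):
    c=c or calibration(cam);R=np.array(c["R"]);r,_=cv2.Rodrigues(R)
    return cv2.projectPoints(np.atleast_2d(np.array(P,float)),r,np.array(c["t"],float),np.array(c["camera_matrix"],float),np.array(c["dist_coeffs"],float))[0][:,0]
E
python3 - <<'E'
from h import *
s=read_state();print(s, nose_length if not callable(nose_length) else nose_length())
ims=[]
for c in("scene","top"):
    im=read_camera(c);cv2.imwrite(f"pics/{c}0.png",im[:,:,::-1])
    for q in("fixture","socket","plug","lever_ball","press_cap","foot","seat_ring","suction_cup","feeler_holder"):
        try:
            print(c,q,[(np.round(d["at"]),round(d["score"],2)) for d in tip_of(c,q)][:5])
        except Exception as e: print(c,q,e)
    k=calibration(c);print(c,"cam at",-np.array(k["R"]).T@np.array(k["t"]))
E
```

```text
pics
{'time': 0.0, 'q': array([ 1.21109708e+00,  2.64749599e-01,  1.60541067e+00,  6.26119638e-06,
        1.27369596e+00, -3.69116489e-02]), 'joint_vel': array([-0.00162059,  0.00014205,  0.00089644, -0.00108787,  0.00031697,
       -0.00107715]), 'joint_torque': array([ 3.44086773e-03, -5.15122390e+01, -3.67313933e+01,  4.49397874e-06,
        1.28453164e-02, -4.86746302e-06]), 'tool_pos': array([0.21391963, 0.63958992, 0.30254444]), 'tcp_rot': array([-0.50476517, -3.10031705,  0.00348357]), 'wrist_force': array([ 0.45296031,  0.13833074, -0.04248268]), 'torque': array([ 0.01035542,  0.00275733, -0.04468243]), 'grip_force': 0.0, 'width': 1.001830412128402} 0.0726
scene fixture [(array([265., 274.]), 0.9)]
scene socket [(array([251., 275.]), 0.64)]
scene plug [(array([222., 248.]), 0.95), (array([183., 307.]), 0.88), (array([208., 185.]), 0.8), (array([309.,  89.]), 0.71)]
scene lever_ball [(array([188., 386.]), 0.97)]
scene press_cap [(array([208., 247.]), 0.7)]
scene foot [(array([258., 280.]), 0.72)]
scene seat_ring [(array([290., 206.]), 0.7), (array([215., 348.]), 0.44)]
scene suction_cup [(array([235., 175.]), 0.63)]
scene feeler_holder [(array([212., 346.]), 0.71)]
scene cam at [ 1.15794278 -0.27322389  0.56918687]
top fixture [(array([167., 234.]), 0.61)]
top socket [(array([166., 236.]), 0.97)]
top plug [(array([167., 361.]), 0.8), (array([274., 293.]), 0.73), (array([269., 165.]), 0.67), (array([202., 251.]), 0.63)]
top lever_ball [(array([138., 149.]), 0.89), (array([144., 290.]), 0.52)]
top press_cap [(array([141., 257.]), 0.64)]
top foot [(array([151., 236.]), 0.62)]
top seat_ring [(array([145., 292.]), 0.5)]
top suction_cup [(array([203., 306.]), 0.88), (array([204., 248.]), 0.22)]
top feeler_holder [(array([191., 161.]), 0.69)]
top cam at [ 0.37119556 -0.12673171  1.16255907]
```

Run:
```python
import cv2,numpy as np
t=cv2.imread("pics/top0.png");
cv2.imwrite("pics/topbig.png",cv2.resize(t[90:300,110:390],(800,600),interpolation=cv2.INTER_CUBIC))
```

```text
(no output)
```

View pics/topbig.png

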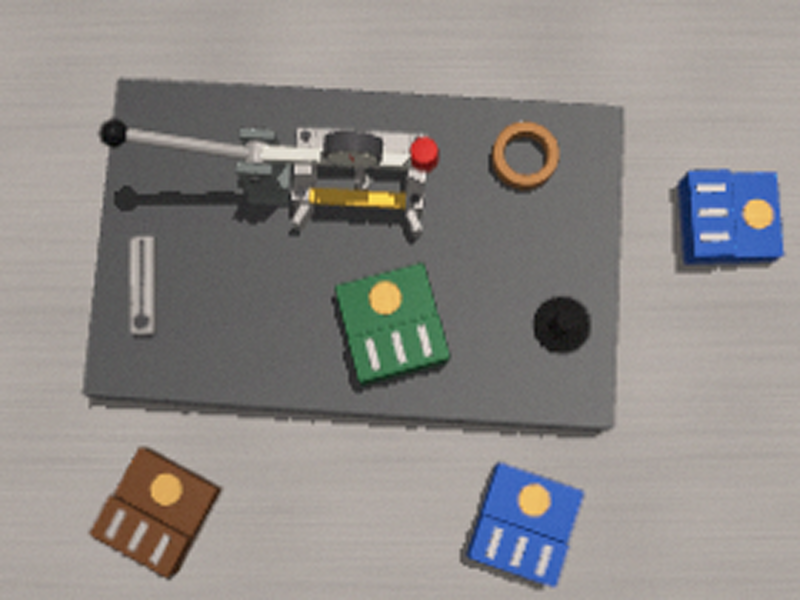

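View pics/scene0.png

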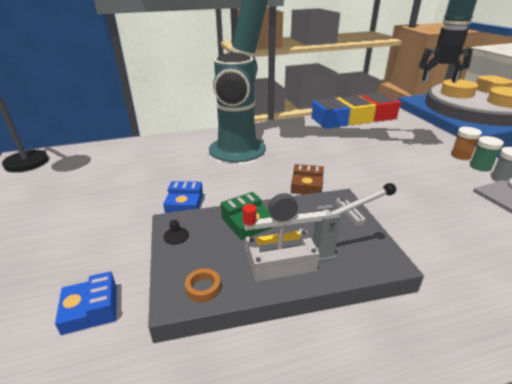

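The green guide at top-camera px (col 247, row 203) is the one meant: it has a green body, brass spot and steel strips, and it stands on the granite. The other three look-alikes are off the granite: blue at (361,167), blue at (293,274) and brown at (165,269). The enlarged crop confirms this. Next I measure the fixture and plug poses.

```bash
cat >> h.py <<'E'
from scipy.optimize import minimize, least_squares
def pose(x,y,a,P): 
    P=np.atleast_2d(P).astype(float);c,s=np.cos(a),np.sin(a)
    return np.c_[x+c*P[:,0]-s*P[:,1], y+s*P[:,0]+c*P[:,1], P[:,2]]
def box(x0,x1,y0,y1,z0,z1): return np.array([[x,y,z] for x in(x0,x1) for y in(y0,y1) for z in(z0,z1)])
BOXES=[box(-.005,.05,-.046,.046,.05,.086),box(-.05,-.005,-.046,.046,.05,.1)]
def green(im,box_=None):
    h=cv2.cvtColor(im,cv2.COLOR_RGB2HSV);m=cv2.inRange(h,(45,90,30),(85,255,255))
    n,l,st,_=cv2.connectedComponentsWithStats(m);i=1+np.argmax(st[1:,4]);m=(l==i).astype(np.uint8)
    return m
def fitplug(cams,p0):
    # fit bottom pose to outer silhouette by IoU (4x supersampled)
    data=[]
    for c,im in cams:
        m=green(im);cnt,_=cv2.findContours(m,cv2.RETR_EXTERNAL,cv2.CHAIN_APPROX_NONE)
        f=np.zeros_like(m);cv2.drawContours(f,cnt,-1,1,-1)
        data.append((c,calibration(c),cv2.resize(f,None,fx=4,fy=4,interpolation=cv2.INTER_NEAREST)))
    def cost(p):
        s=0
        for c,k,f in data:
            r=np.zeros_like(f)
            for B in BOXES:
                uv=(w2px(c,pose(p[0],p[1],p[2],B),k)+.5)*4-.5
                cv2.fillConvexPoly(r,cv2.convexHull(np.round(uv).astype(np.int32)),1)
            s+=1-(r&f).sum()/(r|f).sum()
        return s
    o=minimize(cost,p0,method="Nelder-Mead",options=dict(initial_simplex=[p0]+[np.array(p0)+d for d in np.diag([.012,.012,.15])],xatol=1e-4,fatol=1e-4))
    return o.x,o.fun
E
python3 - <<'E'
from h import *
ims={c:cv2.imread(f"pics/{c}0.png")[:,:,::-1].copy() for c in("top","scene")}
corn=np.array([(120,80),(623,107),(612,424),(86,395)])/2.857+[110,90]
g=cv2.cvtColor(ims["top"],cv2.COLOR_RGB2GRAY)
print([np.round(px2w("top",u,.05),3) for u in corn])
L=np.array([[135,270,50],[135,-270,50],[-205,-270,50],[-205,270,50]])/1000
# fixture pose: corners + socket + ball/cap with joint
def arm(th,y,z): return [.03,.095+y*np.cos(th)+z*np.sin(th),.15+z*np.cos(th)-y*np.sin(th)]
ball=dict(top=(149,138),scene=(386,188));cap=dict(top=(258,143),scene=(248,208))
def res(p):
    e=list((w2px("top",pose(*p[:3],L))-corn).ravel())
    for c in("top","scene"):
        e+=list((w2px(c,pose(*p[:3],arm(p[3],.125,.05)))-ball[c]).ravel())
        e+=list((w2px(c,pose(*p[:3],arm(p[3],-.16,.045)))-cap[c]).ravel())
    return np.array(e)
o=least_squares(res,[.42,-.1,0,.05],loss="soft_l1");print("fix",o.x,np.round(o.fun,1))
print("socket px",w2px("top",pose(*o.x[:3],[0,0,.05])))
f=o.x
s0=px2w("top",(247,203),.09)
for cs in(["top"],["scene"],["top","scene"]):
    p,v=fitplug([(c,ims[c]) for c in cs],[s0[0],s0[1],.25]);
    d=p[:2]-f[:2];c,s=np.cos(f[2]),np.sin(f[2]);print(cs,p,v,"in fixture",c*d[0]+s*d[1],-s*d[0]+c*d[1],p[2]-f[2])
vis={"top":ims["top"],"scene":ims["scene"]};out=[]
for c in vis:
    v=cv2.resize(vis[c],None,fx=2,fy=2)
    for B in BOXES:
        for q in w2px(c,pose(*p,B)): cv2.circle(v,tuple(int(a) for a in q*2+.5),2,(255,0,255),-1)
    N=np.vstack([L,box(0,.075,-.0655,.0655,.05,.0985),box(.005,.055,.075,.115,.05,.164)])
    for q in w2px(c,pose(*f[:3],N)): cv2.circle(v,tuple(int(a) for a in q*2+.5),2,(0,255,255),-1)
    for P in(arm(f[3],.125,.05),arm(f[3],-.16,.045)):
        for q in w2px(c,pose(*f[:3],P)): cv2.circle(v,tuple(int(a) for a in q*2+.5),2,(255,255,0),-1)
    out.append(v[180:480,200:800] if c=="top" else v[330:630,260:860])
cv2.imwrite("pics/ov.png",np.vstack(out)[:,:,::-1])
E
```

```text
[array([0.776, 0.187, 0.05 ]), array([ 0.74 , -0.347,  0.05 ]), array([ 0.409, -0.323,  0.05 ]), array([0.441, 0.209, 0.05 ])]
fix [ 0.62537412 -0.0704578  -0.06296368  0.01629075] [-1.2 -0.3  0.4 -0.9  1.4  1.8 -0.9  1.2  1.  -0.7  0.8 -0.4  1.6 -0.6
 -0.1 -0.6]
socket px [[236.12420166 165.33956485]]
['top'] [ 0.51015126 -0.10158244  0.24818415] 0.0473931205198288 in fixture -0.11303611443323938 -0.03831302658474174 0.31114782210527225
['scene'] [ 0.50944299 -0.10427661  0.09777142] 0.6437566324725859 in fixture -0.11357346183168879 -0.04104642641376837 0.16073509224415208
['top', 'scene'] [ 0.51054612 -0.10167838  0.25250185] 0.6981595506007355 in fixture -0.11263599818718671 -0.03838393420780338 0.31546552094490204
```

View pics/ov.png

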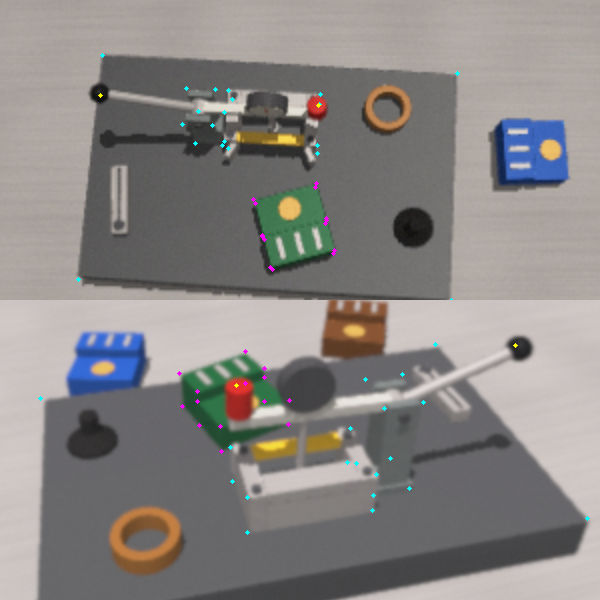

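```bash
cat >> h.py <<'E'
from scipy.spatial.transform import Rotation as Ro
FIX=np.array([.62537,-.07046,-.06296])
def f2w(P): return pose(*FIX,np.array(P)/1000)[0]
def w2f(X):
    c,s=np.cos(FIX[2]),np.sin(FIX[2]);d=np.array(X)-[FIX[0],FIX[1],0];return np.round(np.array([c*d[0]+s*d[1],-s*d[0]+c*d[1],d[2]])*1000,1)
def mv(Pfix,psi):
    """tool shift mm & turn to bring TCP to fixture-frame mm point, tool y at yaw psi rel. fixture"""
    s=read_state();R=Ro.from_rotvec(s["tcp_rot"]);a=psi+FIX[2]
    D=Ro.from_matrix(np.c_[[-np.sin(a),np.cos(a),0],[np.cos(a),np.sin(a),0],[0,0,-1]])
    sh=R.inv().apply(f2w(Pfix)-s["tool_pos"])*1000
    print("at",w2f(s["tool_pos"]),"shift(before turn)",np.round(sh,1),"|",round(np.linalg.norm(sh[:2])),"turn",np.round((R.inv()*D).as_rotvec(),3),"shift(after turn)",np.round(D.inv().apply(f2w(Pfix)-s["tool_pos"])*1000,1),"F",np.round(s["wrist_force"],1))
def arm(th,y,z): return np.array([30,95+y*np.cos(th)+z*np.sin(th),150+z*np.cos(th)-y*np.sin(th)])
E
python3 - <<'E'
from h import *
b=arm(.016,125,50);print(b);mv([30,b[1]+3,300],0)
for q,u in(("cup",(306,203)),("ring",(291,145)),("feeler",(160,191))): print(q,w2f(px2w("top",u,.06)))
E
```

```text
[ 30.         220.78396621 197.99368547]
at [-455.2  683.3  303.9] shift(before turn) [-586.9 -319.5    3.9] | 668 turn [ 0.    -0.     1.311] shift(after turn) [-459.5  485.2    3.9] F [ 1.1  0.5 -0.3]
cup [-101.9 -208.4   60. ]
ring [  68.  -158.4   60. ]
feeler [-90.2 216.3  60. ]
```

Request:
step_arm(targets=[[[0,0,0],[-34.5,-18.8,0],0],[[0,0,0],[-34.5,-18.8,0],0],[[0,0,0],[-34.5,-18.8,0],0],[[0,0,0],[-34.5,-18.8,0],0],[[0,0,0],[-34.5,-18.8,0],0]])

```text
time: 1.42
tool_pos: [0.3487, 0.495, 0.304]
tcp_rot: [0.504, 3.101, 0.0]
wrist_force: [1.2, 0.9, -0.3]
width: 0.3
grip_force: 0.0
```

Request:
step_arm(targets=[[[0,0,0],[-34.5,-18.8,0],0],[[0,0,0],[-34.5,-18.8,0],0],[[0,0,0],[-34.5,-18.8,0],0],[[0,0,0],[-34.5,-18.8,0],0],[[0,0,0],[-34.5,-18.8,0],0]])

```text
time: 1.83
tool_pos: [0.4827, 0.3508, 0.3042]
tcp_rot: [0.505, 3.1, 0.001]
wrist_force: [-0.0, -0.5, -0.1]
width: -0.002
grip_force: 0.0
```

Request:
step_arm(targets=[[[0,0,0],[-34.5,-18.8,0],0],[[0,0,0],[-34.5,-18.8,0],0],[[0,0,0],[-34.5,-18.8,0],0],[[0,0,0],[-34.5,-18.8,0],0],[[0,0,0],[-34.5,-18.8,0],0]])

```text
time: 2.25
tool_pos: [0.6165, 0.2069, 0.3041]
tcp_rot: [0.505, 3.1, 0.0]
wrist_force: [-0.1, 1.2, 0.6]
width: 0.001
grip_force: 0.0
```

Run:
```python
from h import *
mv([30,223,300],0)
```

```text
at [-26.3 276.2 304.1] shift(before turn) [-68.  -37.    4.1] | 77 turn [1.000e-03 0.000e+00 1.311e+00] shift(after turn) [-53.2  56.3   4.1] F [-0.1  1.2  0.6]
```

Request:
step_arm(targets=[[[0,0,0],[-34,-18.5,0],0],[[0,0,0],[-34,-18.5,0],0],[[0,0,0.119],[0,0,0],0],[[0,0,0.119],[0,0,0],0],[[0,0,0.119],[0,0,0],0]])

```text
time: 2.67
tool_pos: [0.6689, 0.1506, 0.3035]
tcp_rot: [-1.059, -2.957, 0.0]
wrist_force: [-0.1, 0.6, 0.5]
width: 0.002
grip_force: 0.0
```

Request:
step_arm(targets=[[[0,0,0.119],[0,0,0],0],[[0,0,0.119],[0,0,0],0],[[0,0,0.119],[0,0,0],0],[[0,0,0.119],[0,0,0],0],[[0,0,0.119],[0,0,0],0]])

```text
time: 3.08
tool_pos: [0.6682, 0.1518, 0.3039]
tcp_rot: [-1.877, -2.519, 0.0]
wrist_force: [-0.9, -0.9, -0.0]
width: -0.002
grip_force: 0.0
```

Request:
step_arm(targets=[[[0,0,0.119],[0,0,0],0],[[0,0,0.119],[0,0,0],0],[[0,0,0.119],[0,0,0],0],[[0,0,0],[0,0,0],0]])

```text
time: 3.42
tool_pos: [0.6682, 0.1519, 0.3039]
tcp_rot: [2.291, 2.149, -0.0]
wrist_force: [1.0, -0.6, -0.5]
width: 0.0
grip_force: 0.0
```

Run:
```python
from h import *
mv([30,223,300],0)
im=read_camera("top");cv2.imwrite("pics/t1.png",im[:,:,::-1])
im=read_camera("wrist");cv2.imwrite("pics/w1.png",im[:,:,::-1])
print([(d["at"],d["score"]) for d in tip_of("wrist","lever_ball")])
print(w2px("wrist",pose(*FIX,arm(.016,125,50)/1000)))
im=read_camera("scene");print(tip_of("scene","lever_ball"),w2px("scene",pose(*FIX,arm(.016,125,50)/1000)))
tip=read_state()["tool_pos"]-[0,0,.073];print("tip px",w2px("scene",tip),w2px("wrist",tip))
cv2.imwrite("pics/s1.png",cv2.resize(np.hstack([im[110:270,260:460],cv2.imread("pics/w1.png")[::2,::2,::-1][16:176,28:228]]),None,fx=2,fy=2)[:,:,::-1])
```

```text
at [ 28.7 224.6 303.9] shift(before turn) [-1.6  1.3  3.9] | 2 turn [-0.     0.    -0.001] shift(after turn) [-1.6  1.3  3.9] F [ 1.  -0.6 -0.5]
[([222.4, 262.8], 0.66)]
[[258.90370292 225.34434819]]
[{'at': [188.1, 386.4], 'score': 0.7}] [[387.63206778 187.36064296]]
tip px [[392.49368232 172.44139923]] [[257.32128844 242.40239618]]
```

View pics/s1.png

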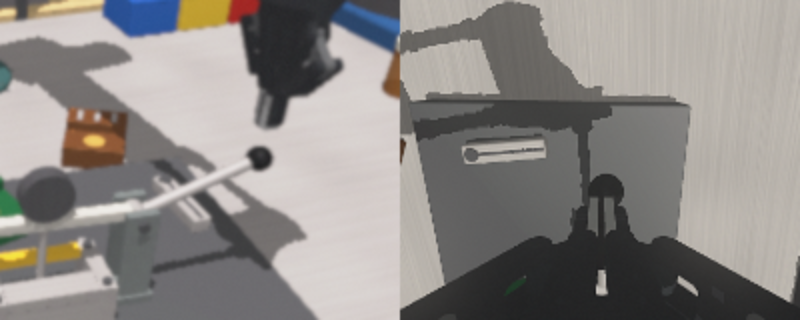

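Request:
step_arm(targets=[[[0,0,0],[0,1,10],0],[[0,0,0],[0,0,10],0],[[0,0,0],[1,0,10],0],[[0,0,0],[1,0,10],0],[[0,0,0],[1,0,10],0]])

```text
time: 4.08
tool_pos: [0.6698, 0.156, 0.2538]
tcp_rot: [-2.287, -2.153, -0.005]
wrist_force: [0.3, 2.8, 6.2]
width: 0.004
grip_force: 2.5
```

Request:
step_arm(targets=[[[0,0,0],[0,0,10],0],[[0,0,0],[0,0,10],0],[[0,0,0],[0,0,10],0],[[0,0,0],[0,0,9],0],[[0,0,0],[0,0,0],0]])

```text
time: 4.5
tool_pos: [0.6682, 0.1542, 0.2116]
tcp_rot: [-2.287, -2.152, 0.006]
wrist_force: [-0.3, -0.3, 0.5]
width: 0.001
grip_force: 0.0
```

Run:
```python
from h import *
mv([30,228,217],0)
im=read_camera("scene");print(tip_of("scene","lever_ball"),tip_of("scene","press_cap"),[w2px("scene",[pose(*FIX,arm(t,125,50)/1000)[0],pose(*FIX,arm(t,-160,45)/1000)[0]]).round() for t in(.4,.52,.55)])
```

```text
at [ 28.6 226.9 211.6] shift(before turn) [ 1.1  1.4 -5.4] | 2 turn [-0.004  0.002  0.002] shift(after turn) [ 1.1  1.4 -5.4] F [-0.3 -0.3  0.5]
[{'at': [218.7, 384.2], 'score': 0.62}] [{'at': [169.7, 275.0], 'score': 0.81}, {'at': [224.8, 246.7], 'score': 0.25}] [array([[387., 207.],
       [263., 179.]]), array([[384., 214.],
       [271., 171.]]), array([[384., 215.],
       [273., 169.]])]
```

Request:
step_arm(targets=[[[0,0,0],[0,0,-30],60],[[0,0,0],[0,-20,-30],60],[[0,0,0],[0,-20,-30],60],[[0,0,0],[-38,-11.5,0],60],[[0,0,0],[-38,-11.5,0],60]])

```text
time: 5.07
tool_pos: [0.6023, 0.0836, 0.3084]
tcp_rot: [2.281, 2.155, 0.007]
wrist_force: [0.5, -1.3, -0.8]
width: 0.691
grip_force: 0.0
```

Request:
step_arm(targets=[[[0,0,0],[-38,-11.5,0],60],[[0,0,0],[-38,-11.5,0],60],[[0,0,0],[-38,-11.5,0],60],[[0,0,0],[-38,-11.5,0],60],[[0,0,0],[-38,-11.5,0],60]])

```text
time: 5.48
tool_pos: [0.5314, -0.1051, 0.3051]
tcp_rot: [2.288, 2.153, -0.001]
wrist_force: [1.2, -0.3, 0.3]
width: 0.701
grip_force: 0.0
```

Request:
step_arm(targets=[[[0,0,0],[-38,-12,0],60],[[0,0,0],[-38,-12,0],60],[[0,0,0],[0,0,35],60],[[0,0,0],[0,0,35],60],[[0,0,0],[0,0,0],60]])

```text
time: 5.9
tool_pos: [0.4993, -0.1774, 0.2282]
tcp_rot: [-2.283, -2.142, 0.009]
wrist_force: [-1.0, 0.9, -2.3]
width: 0.704
grip_force: 0.0
```

Run:
```python
from h import *
mv([-116,-120,130],0)
im=read_camera("scene");print("cap",tip_of("scene","press_cap")[:1],tip_of("scene","lever_ball")[:1])
im=read_camera("top");w=read_camera("wrist")
print(read_state()["width"])
# tips & guesses
cv2.imwrite("pics/v2.png",np.hstack([cv2.resize(im[110:250,140:320],(540,420)),cv2.resize(w,(260,195))[:,:].repeat(1,0) if 0 else cv2.copyMakeBorder(cv2.resize(w,(260,195)),0,225,0,0,0)])[:,:,::-1])
```

```text
at [-119.  -114.7  228.2] shift(before turn) [-5.7  4.2 98.1] | 7 turn [-0.012 -0.004 -0.001] shift(after turn) [-5.3  3.  98.2] F [-1.   0.9 -2.3]
cap [{'at': [168.1, 273.7], 'score': 0.91}] [{'at': [216.1, 383.1], 'score': 0.69}]
0.7071814098465903
```

View pics/v2.png

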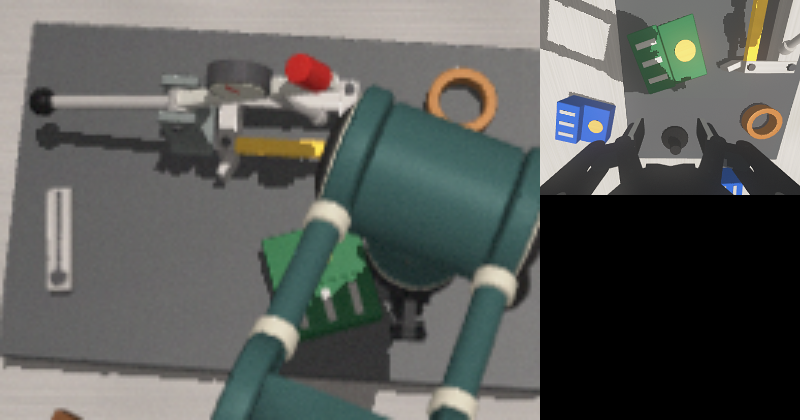

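Run:
```python
from h import *
w=read_camera("wrist")
p,v=fitplug([("wrist",w)],[.510,-.1015,.25]);print(w2f([*p[:2],0]),p[2]-FIX[2],v)
print("socket",[(np.round(d["at"],1),d["score"],w2f(px2w("wrist",d["at"][::-1],.05))) for d in tip_of("wrist","socket")])
for q,z in(("suction_cup",.05),("seat_ring",.05)): print(q,[(d["score"],w2f(px2w("wrist",d["at"][::-1],z))) for d in tip_of("wrist",q)][:1])
mv([-116,-120,130],0)
```

```text
[-114.5  -40.2    0. ] 0.3173000683157679 0.3351964022098102
socket []
suction_cup [(0.92, array([-105.4, -208.8,   50. ]))]
seat_ring []
at [-113.1 -114.5  236.6] shift(before turn) [ -5.3  -3.2 106.6] | 6 turn [0.003 0.001 0.003] shift(after turn) [ -5.5  -2.9 106.6] F [-1.1 -0.   0.1]
```

Request:
step_arm(targets=[[[0,0,0],[-5,-3,26],60],[[0,0,0],[0,0,27],60],[[0,0,0],[0,0,27],60],[[0,0,0],[0,0,26],60],[[0,0,0],[0,0,0],60]])

```text
time: 6.77
tool_pos: [0.4977, -0.181, 0.1242]
tcp_rot: [-2.282, -2.148, 0.006]
wrist_force: [-1.0, -0.1, -1.7]
width: 0.704
grip_force: 0.0
```

Request:
step_arm(targets=[[[0,0,0],[8,0,0],60],[[0,0,0],[7,0,0],60],[[0,0,0],[7,0,0],60],[[0,0,0],[6,0,0],60],[[0,0,0],[6,0,0],60]])

```text
time: 7.18
tool_pos: [0.5039, -0.1482, 0.1305]
tcp_rot: [2.286, 2.152, 0.001]
wrist_force: [-2.9, -1.9, -0.9]
width: 0.702
grip_force: 0.9
```

Run:
```python
from h import *
mv([-116,-62,130],0)
w=read_camera("wrist");cv2.imwrite("pics/w3.png",w[:,:,::-1])
p,v=fitplug([("wrist",w)],[.515,-.08,.15]);print(w2f([*p[:2],0]),p[2]-FIX[2],v)
```

```text
at [-116.3  -85.2  130.5] shift(before turn) [23.2  0.4  0.5] | 23 turn [0.002 0.001 0.003] shift(after turn) [23.2  0.3  0.5] F [-2.9 -1.9 -0.9]
[-108.9  -31.9    0. ] 0.34102983824400657 0.05403442336147224
```

View pics/w3.png

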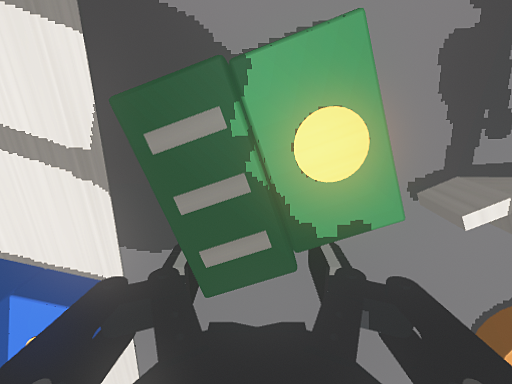

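Request:
step_arm(targets=[[[0,0,0],[-14,0,0],60],[[0,0,0],[-14,0,0],60],[[0,0,0],[0,6,0],40],[[0,0,0],[0,6,0],40],[[0,0,0],[0,0,0],40]])

```text
time: 7.65
tool_pos: [0.5152, -0.1772, 0.1297]
tcp_rot: [2.287, 2.151, 0.003]
wrist_force: [0.5, -0.2, -0.3]
width: 0.472
grip_force: 0.0
```

Request:
step_arm(targets=[[[0,0,0],[9,0,0],40],[[0,0,0],[7,0,0],40],[[0,0,0],[6,0,0],40],[[0,0,0],[6,0,0],40],[[0,0,0],[6,0,0],40]])

```text
time: 8.07
tool_pos: [0.5152, -0.1425, 0.1289]
tcp_rot: [2.287, 2.154, -0.001]
wrist_force: [-2.4, -1.9, 1.4]
width: 0.466
grip_force: 0.0
```

```bash
cat >> h.py <<'E'
def plug():
    w=read_camera("wrist");best=min((fitplug([("wrist",w)],[*pose(*FIX,np.array([x,y,0])/1000)[0,:2],a+FIX[2]]) for x,y,a in LAST),key=lambda r:r[1])
    p,v=best;print("plug",w2f([*p[:2],0])[:2],"yaw",round(p[2]-FIX[2],3),"cost",round(v,3));return w
E
python3 - <<'E'
import h;from h import *
h.LAST=[(-109,-25,.25),(-109,-25,.1)]
mv([-104,-62,130],0)
w=plug();cv2.imwrite("pics/w4.png",w[:,:,::-1])
E
```

```text
at [-105.4  -78.8  128.9] shift(before turn) [16.8  1.4 -1.1] | 17 turn [-0.     0.     0.003] shift(after turn) [16.8  1.4 -1.1] F [-2.4 -1.9  1.4]
plug [-103.6  -14.7] yaw 0.172 cost 0.049
```

Request:
step_arm(targets=[[[0,0,0],[5,0,0],40],[[0,0,0],[5,0,0],40],[[0,0,0],[5,0,0],40],[[0,0,0],[4,0,0],40],[[0,0,0],[0,0,0],40]])

```text
time: 8.53
tool_pos: [0.5166, -0.1235, 0.1289]
tcp_rot: [-2.288, -2.152, -0.001]
wrist_force: [-0.1, 0.3, 1.8]
width: 0.468
grip_force: 0.0
```

Run:
```python
import h;from h import *
h.LAST=[(-103,-2,.05)]
mv([-104,-57,130],0)
w=plug();print("socket",[(np.round(d["at"],1),d["score"],w2f(px2w("wrist",d["at"][::-1],.05))) for d in tip_of("wrist","socket")])
cv2.imwrite("pics/w5.png",w[:,:,::-1])
```

```text
at [-105.2  -59.8  128.9] shift(before turn) [ 2.8  1.2 -1.1] | 3 turn [-0.    -0.001  0.002] shift(after turn) [ 2.8  1.2 -1.1] F [-0.1  0.3  1.8]
plug [-98.5  -1.7] yaw 0.022 cost 0.05
socket []
```

View pics/w5.png

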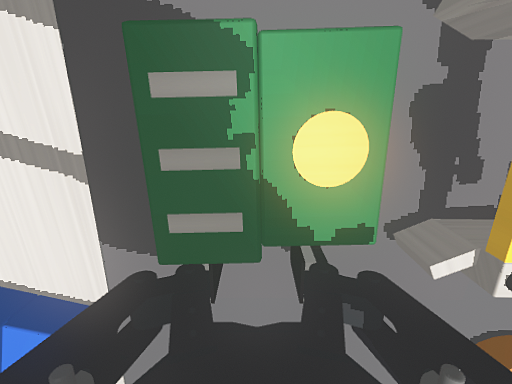

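Request:
step_arm(targets=[[[0,0,0],[2,0,0],40],[[0,0,0],[0,0,0],40],[[0,0,0],[-12,0,0],40],[[0,0,0],[-12,0,0],40]])

```text
time: 8.97
tool_pos: [0.5151, -0.1467, 0.1286]
tcp_rot: [-2.287, -2.154, -0.0]
wrist_force: [-0.2, 0.9, -0.6]
width: 0.463
grip_force: 0.0
```

Run:
```python
import h;from h import *
h.LAST=[(-99,0,.01)]
w=plug()
k=calibration("wrist");C=-np.array(k["R"]).T@np.array(k["t"]);s=read_state();R=Ro.from_rotvec(s["tcp_rot"])
print("cam in tool mm",R.inv().apply(C-s["tool_pos"])*1000,"axis",R.inv().apply(np.array(k["R"])[2]))
for c in("top",):
    im=read_camera(c);print([(np.round(d["at"],1),d["score"],w2f(px2w(c,d["at"][::-1],.05))) for d in tip_of(c,"socket")])
mv([-185,0,250],-np.pi/2)
```

```text
plug [-98.1  -1.4] yaw 0.009 cost 0.069
cam in tool mm [ 75.73444444  -0.46377963 -69.29834618] axis [-2.97047944e-01 -6.31458039e-05  9.54862563e-01]
[(array([165. , 235.3]), 0.56, array([ 0.9,  2.5, 50. ]))]
at [-105.2  -83.9  128.7] shift(before turn) [  83.9  -79.8 -121.3] | 116 turn [-0.   -0.    1.57] shift(after turn) [ -79.8  -83.9 -121.3] F [-0.4  0.8 -0.1]
```

Request:
step_arm(targets=[[[0,0,0],[0,0,-35],50],[[0,0,0],[0,0,-35],50],[[0,0,0],[21,0,-35],50],[[0,0,0],[21,0,-25],50],[[0,0,0],[0,0,0],50]])

```text
time: 9.53
tool_pos: [0.5211, -0.103, 0.2657]
tcp_rot: [2.282, 2.148, 0.012]
wrist_force: [0.9, -0.3, 0.6]
width: 0.59
grip_force: 0.0
```

Run:
```python
import h;from h import *
h.LAST=[(-98,-1,.01)]
mv([-185,0,250],np.pi/2)
w=plug();p=None
v=cv2.resize(w,(780,585));f=780/512
N=np.array([[0,65.5,98.5],[0,-65.5,98.5],[75,65.5,98.5],[75,-65.5,98.5],[-22,58,86],[-22,-58,86],[-22,58,50],[-22,-58,50],[0,47.5,50],[0,-47.5,50]])/1000
for q in w2px("wrist",pose(*FIX,N)): cv2.circle(v,tuple(int(a) for a in (q+.5)*f),3,(0,255,255),-1)
cv2.imwrite("pics/w6.png",v[:,:,::-1])
```

```text
at [-102.   -39.1  265.7] shift(before turn) [ 39.3 -83.1  14.8] | 92 turn [ 0.009  0.009 -1.568] shift(after turn) [83.  39.1 15.7] F [ 0.9 -0.3  0.6]
plug [-101.5   -1.5] yaw 0.021 cost 0.288
```

View pics/w6.png

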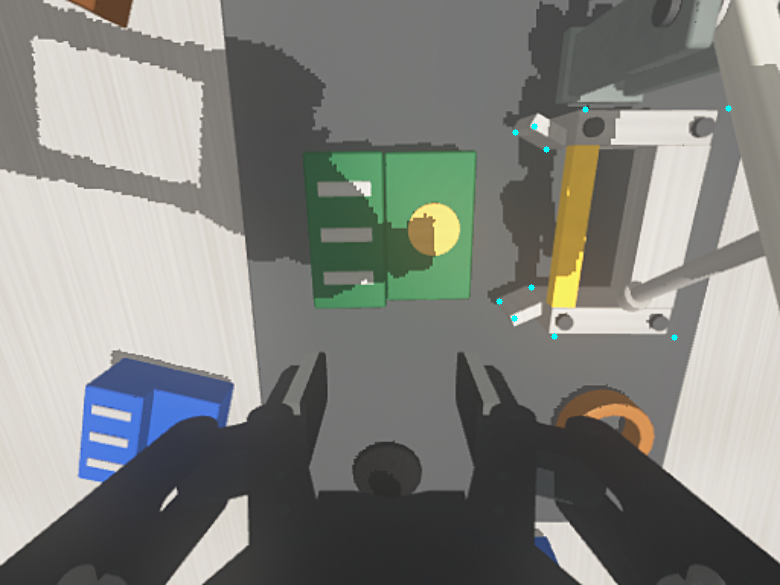

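Request:
step_arm(targets=[[[0,0,0],[13,-28,0],50],[[0,0,0],[13,-28,0],50],[[0,0,0],[13,-27,0],50],[[0,0,-0.112],[0,0,0],50],[[0,0,-0.112],[0,0,0],50]])

```text
time: 10.0
tool_pos: [0.4347, -0.06, 0.2567]
tcp_rot: [-2.024, -2.398, 0.003]
wrist_force: [1.2, -0.5, -0.3]
width: 0.586
grip_force: 0.0
```

Request:
step_arm(targets=[[[0,0,-0.112],[0,0,0],50],[[0,0,-0.112],[0,0,0],50],[[0,0,-0.112],[0,0,0],50],[[0,0,-0.112],[0,0,0],50],[[0,0,-0.112],[0,0,0],50]])

```text
time: 10.42
tool_pos: [0.4362, -0.0608, 0.2569]
tcp_rot: [-1.284, -2.864, 0.001]
wrist_force: [0.3, -0.2, -0.4]
width: 0.589
grip_force: 0.0
```

Request:
step_arm(targets=[[[0,0,-0.112],[0,0,0],50],[[0,0,-0.112],[0,0,0],50],[[0,0,-0.112],[0,0,0],50],[[0,0,-0.112],[0,0,0],50],[[0,0,-0.112],[0,0,0],50]])

```text
time: 10.83
tool_pos: [0.4363, -0.0608, 0.2569]
tcp_rot: [-0.442, -3.107, -0.0]
wrist_force: [-0.4, 0.4, 0.1]
width: 0.584
grip_force: 0.0
```

Request:
step_arm(targets=[[[0,0,-0.112],[0,0,0],50],[[0,0,-0.112],[0,0,0],50],[[0,0,0],[0,0,0],50]])

```text
time: 11.08
tool_pos: [0.4363, -0.0608, 0.257]
tcp_rot: [-0.097, -3.137, -0.001]
wrist_force: [0.7, 0.6, -0.5]
width: 0.586
grip_force: 0.0
```

Run:
```python
import h;from h import *
mv([-175,0,128],np.pi/2);print(read_state()["q"])
```

```text
at [-189.3   -2.2  257. ] shift(before turn) [-14.7   2.2 129. ] | 15 turn [ 0.    -0.003  0.001] shift(after turn) [-14.3   2.2 129. ] F [ 0.7  0.6 -0.5]
[-1.94831386e-01 -1.54128547e-01  2.13225605e+00 -1.65607475e-04
  1.16663886e+00 -1.70383381e+00]
```

Request:
step_arm(targets=[[[0,0,0],[0,2,34],50],[[0,0,0],[0,0,34],50],[[0,0,0],[0,0,33],50],[[0,0,0],[0,0,28],50],[[0,0,0],[-15,0,0],50]])

```text
time: 11.5
tool_pos: [0.4441, -0.0583, 0.1219]
tcp_rot: [-0.106, -3.123, -0.004]
wrist_force: [-1.1, 1.0, 0.2]
width: 0.581
grip_force: 0.0
```

Request:
step_arm(targets=[[[0,0,0],[-10,0,0],50],[[0,0,0],[-7,0,0],50],[[0,0,0],[-7,0,0],50],[[0,0,0],[-7,0,0],50],[[0,0,0],[-7,0,0],50]])

```text
time: 11.92
tool_pos: [0.4912, -0.062, 0.1306]
tcp_rot: [0.101, 3.139, -0.0]
wrist_force: [-1.8, -0.1, 0.6]
width: 0.583
grip_force: 0.0
```

Run:
```python
import h;from h import *
h.LAST=[(-75,-1,.01)]
mv([-56,0,128],np.pi/2)
w=plug()
t=read_camera("scene")
p,v=fitplug([("scene",t)],[*pose(*FIX,np.array([-.075,0,0]))[0,:2],FIX[2]]);print("scene",w2f([*p[:2],0]),p[2]-FIX[2],v)
cv2.imwrite("pics/v7.png",np.hstack([cv2.resize(t[150:290,170:350],(450,350)),cv2.resize(w,(350,350))])[:,:,::-1])
```

```text
at [-134.4   -0.   130.6] shift(before turn) [-78.4   0.1   2.6] | 78 turn [-0.     0.001 -0.001] shift(after turn) [-78.4   0.    2.6] F [-1.8 -0.1  0.6]
plug [-65.6  -7. ] yaw 0.276 cost 0.708
scene [-102.8   -2.     0. ] -0.196317422530841 0.5665135887977113
```

View pics/v7.png

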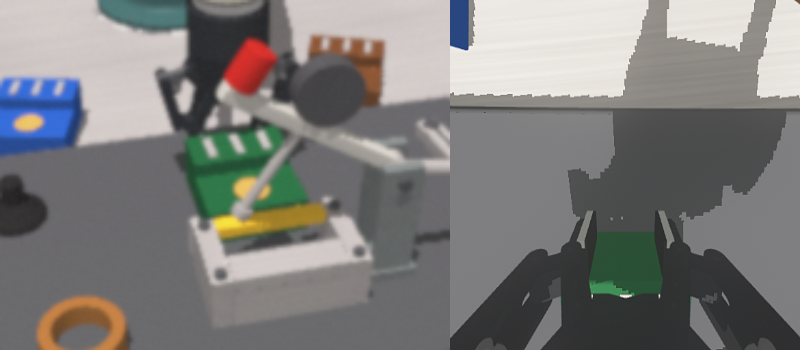

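Request:
step_arm(targets=[[[0,0,0],[-7,0,0],50],[[0,0,0],[-7,0,0],50],[[0,0,0],[-7,0,0],50]])

```text
time: 12.27
tool_pos: [0.5113, -0.0631, 0.1306]
tcp_rot: [-0.1, -3.139, 0.0]
wrist_force: [-5.3, 1.2, 6.0]
width: 0.592
grip_force: 3.0
```

Request:
step_arm(targets=[[[0,0,0],[-7,0,0],50],[[0,0,0],[-6,0,0],50],[[0,0,0],[-6,0,0],50]])

```text
time: 12.52
tool_pos: [0.5305, -0.0644, 0.1305]
tcp_rot: [-0.1, -3.139, 0.0]
wrist_force: [-5.0, 0.8, 6.7]
width: 0.581
grip_force: 2.9
```

Run:
```python
import h;from h import *
mv([-56,0,128],np.pi/2)
```

```text
at [-9.510e+01  1.000e-01  1.305e+02] shift(before turn) [-39.1  -0.1   2.5] | 39 turn [-0.    -0.001 -0.001] shift(after turn) [-39.1  -0.1   2.5] F [-5.   0.8  6.7]
```

Request:
step_arm(targets=[[[0,0,0],[-6,0,0],50],[[0,0,0],[-6,0,0],50],[[0,0,0],[-6,0,0],50]])

```text
time: 12.77
tool_pos: [0.5484, -0.0655, 0.1306]
tcp_rot: [-0.1, -3.139, 0.0]
wrist_force: [-5.2, -0.1, 7.4]
width: 0.585
grip_force: 2.8
```

Request:
step_arm(targets=[[[0,0,0],[-5,0,0],50],[[0,0,0],[-4,0,0],50],[[0,0,0],[-3,0,0],50]])

```text
time: 13.02
tool_pos: [0.5606, -0.0663, 0.1306]
tcp_rot: [-0.1, -3.14, 0.0]
wrist_force: [-5.1, -0.2, 6.5]
width: 0.586
grip_force: 2.9
```

Run:
```python
import h;from h import *
mv([-56,0,128],np.pi/2)
```

```text
at [-6.490e+01  1.000e-01  1.306e+02] shift(before turn) [-8.9 -0.1  2.6] | 9 turn [-0.    -0.    -0.001] shift(after turn) [-8.9 -0.1  2.6] F [-5.1 -0.2  6.5]
```

Now the last 9 mm in small steps, watching the force rise.

Request:
step_arm(targets=[[[0,0,0],[-2,0,0],50],[[0,0,0],[-2,0,0],50]])

```text
time: 13.18
tool_pos: [0.5643, -0.0665, 0.1306]
tcp_rot: [-0.1, -3.139, 0.0]
wrist_force: [-6.5, 1.4, 7.2]
width: 0.585
grip_force: 2.8
```

Request:
step_arm(targets=[[[0,0,0],[-1.5,0,0],50],[[0,0,0],[-1.5,0,0],50]])

```text
time: 13.35
tool_pos: [0.5672, -0.0667, 0.1306]
tcp_rot: [-0.1, -3.139, 0.0]
wrist_force: [-5.2, -0.2, 7.1]
width: 0.585
grip_force: 2.8
```

Request:
step_arm(targets=[[[0,0,0],[-1,0,0],50]])

```text
time: 13.43
tool_pos: [0.5683, -0.0668, 0.1305]
tcp_rot: [-0.1, -3.14, 0.0]
wrist_force: [-4.5, 0.8, 6.7]
width: 0.583
grip_force: 2.8
```

Request:
step_arm(targets=[[[0,0,0],[-1,0,0],50],[[0,0,0],[-1,0,0],50]])

```text
time: 13.6
tool_pos: [0.57, -0.0669, 0.1306]
tcp_rot: [-0.1, -3.139, 0.0]
wrist_force: [-8.9, 0.9, 10.2]
width: 0.581
grip_force: 4.5
```

Request:
step_arm(targets=[[[0,0,0],[-1,0,0],50],[[0,0,0],[-0.5,0,0],50]])

```text
time: 13.77
tool_pos: [0.5701, -0.0669, 0.1306]
tcp_rot: [-0.1, -3.135, -0.0]
wrist_force: [-12.3, 0.5, 14.0]
width: 0.585
grip_force: 5.8
```

Run:
```python
import h;from h import *
mv([-56,0,128],np.pi/2)
t=read_camera("scene");cv2.imwrite("pics/v8.png",cv2.resize(t[170:290,190:340],(750,600),interpolation=cv2.INTER_CUBIC)[:,:,::-1])
```

```text
at [-5.540e+01  1.000e-01  1.306e+02] shift(before turn) [ 0.6 -0.1  2.6] | 1 turn [ 0.    -0.005 -0.001] shift(after turn) [ 0.6 -0.1  2.6] F [-12.3   0.5  14. ]
```

Request:
step_arm(targets=[[[0,0,0],[-1,0,0],50],[[0,0,0],[-1,0,0],50],[[0,0,0],[0,0,0],50]])

```text
time: 14.07
tool_pos: [0.5704, -0.0669, 0.1306]
tcp_rot: [-0.101, -3.131, -0.001]
wrist_force: [-17.3, 1.3, 18.2]
width: 0.584
grip_force: 8.0
```

View pics/v8.png

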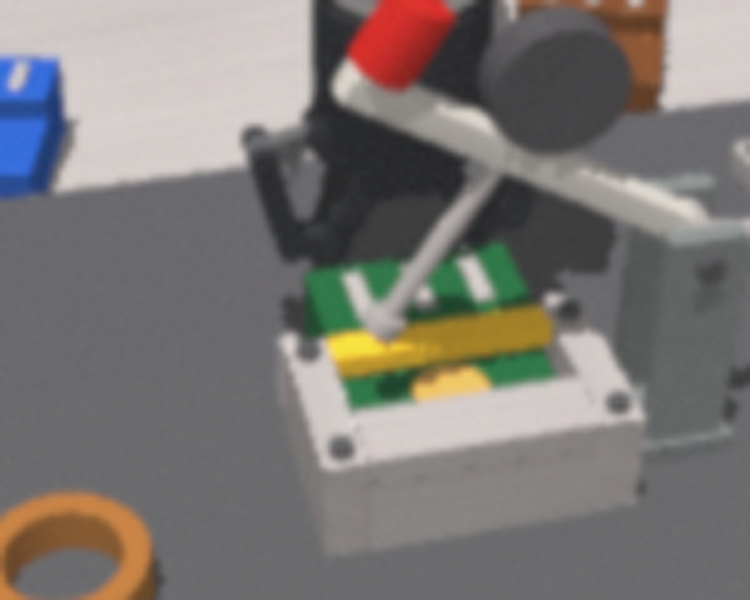

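Request:
step_arm(targets=[[[0,0,0],[6,0,0],50],[[0,0,0],[17,0,0],50],[[0,0,0],[20,0,0],50],[[0,0,0],[0,0,-35],0],[[0,0,0],[0,0,-35],0]])

```text
time: 14.48
tool_pos: [0.5272, -0.0638, 0.1969]
tcp_rot: [-0.1, -3.132, -0.002]
wrist_force: [0.3, 0.5, 0.7]
width: 0.314
grip_force: 0.0
```

Request:
step_arm(targets=[[[0,0,0],[0,0,-35],0],[[0,0,0],[0,0,-35],0],[[0,0,0],[0,0,-35],0],[[0,0,0],[0,0,-35],0],[[0,0,0],[0,0,-35],0]])

```text
time: 14.9
tool_pos: [0.5312, -0.0644, 0.3771]
tcp_rot: [0.1, 3.137, -0.0]
wrist_force: [0.9, -0.4, -0.7]
width: 0.0
grip_force: 0.0
```

Run:
```python
import h;from h import *
mv([30,-20,370],np.pi/2)
t=read_camera("scene");a=tip_of("scene","press_cap")[:1];print(a)
u=np.array(a[0]["at"])[::-1]
for th in np.arange(.4,.63,.03): print(round(th,2),w2px("scene",pose(*FIX,arm(th,-160,45)/1000)).round(1),arm(th,-160,45).round())
x=read_camera("top");print(tip_of("top","press_cap")[:1],w2px("top",pose(*FIX,arm(.53,-160,45)/1000)).round(1))
```

```text
at [-9.430e+01  1.000e-01  3.771e+02] shift(before turn) [-124.3  -20.     7.4] | 126 turn [-0.     0.003 -0.001] shift(after turn) [-124.3  -20.1    7.1] F [ 0.9 -0.4 -0.7]
[{'at': [254.0, 276.3], 'score': 0.64}]
0.4 [[263.4 179.4]] [ 30. -35. 254.]
0.43 [[265.2 177.3]] [ 30. -32. 258.]
0.46 [[267.  175.2]] [ 30. -28. 261.]
0.49 [[268.9 173.2]] [ 30. -25. 265.]
0.52 [[270.8 171.2]] [ 30. -21. 269.]
0.55 [[272.8 169.2]] [ 30. -18. 272.]
0.58 [[274.9 167.3]] [ 30. -14. 275.]
0.61 [[277.1 165.4]] [ 30. -10. 279.]
[] [[240.8 133.3]]
```

Request:
step_arm(targets=[[[0,0,0],[-31,-5,0],0],[[0,0,0],[-31,-5,0],0],[[0,0,0],[-31,-5,0],0],[[0,0,0],[-31,-5,0],0],[[0,0,0],[0,0,0],0]])

```text
time: 15.52
tool_pos: [0.6568, -0.0933, 0.3699]
tcp_rot: [-0.101, -3.137, -0.0]
wrist_force: [0.5, -0.5, -0.3]
width: 0.001
grip_force: 0.0
```

Run:
```python
import h;from h import *
mv([30,-20,363],np.pi/2)
t=read_camera("scene");a=tip_of("scene","press_cap")[:1];print(a)
tip=read_state()["tool_pos"]-[0,0,.073];print(w2px("scene",tip))
cv2.imwrite("pics/v9.png",cv2.resize(t[110:270,180:380],(750,600),interpolation=cv2.INTER_CUBIC)[:,:,::-1])
```

```text
at [ 32.8 -20.8 369.9] shift(before turn) [2.8 0.8 6.9] | 3 turn [ 0.    -0.003 -0.001] shift(after turn) [2.8 0.8 6.9] F [ 0.5 -0.5 -0.3]
[{'at': [170.7, 276.9], 'score': 0.64}]
[[271.79658912 155.89270591]]
```

View pics/v9.png

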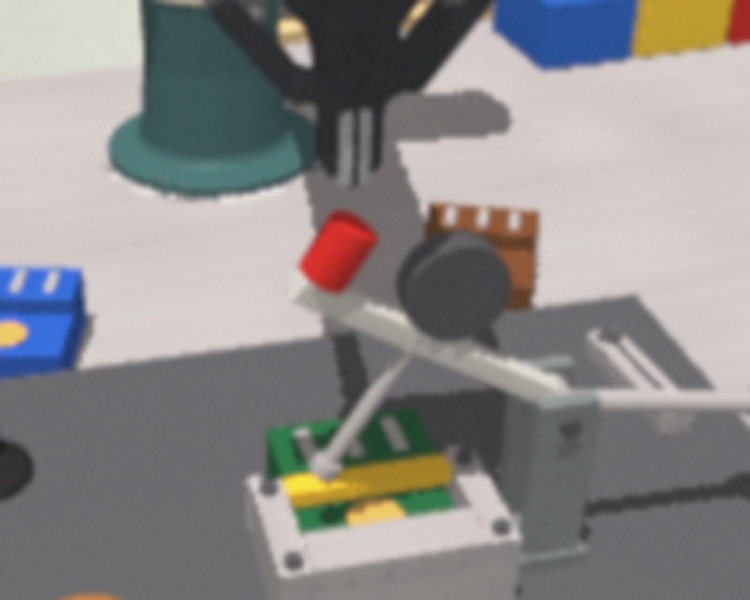

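Request:
step_arm(targets=[[[0,0,0],[2,-2,10],0],[[0,0,0],[0,-3,6],0],[[0,0,0],[0,-4,6],0],[[0,0,0],[0,-4,6],0],[[0,0,0],[0,-4,6],0]])

```text
time: 16.03
tool_pos: [0.6493, -0.1099, 0.3411]
tcp_rot: [0.1, 3.14, -0.002]
wrist_force: [-1.3, -1.9, 3.2]
width: -0.003
grip_force: 1.4
```

Request:
step_arm(targets=[[[0,0,0],[0,-4,6],0],[[0,0,0],[0,-4,6],0],[[0,0,0],[0,-2,3],0]])

```text
time: 16.28
tool_pos: [0.6494, -0.12, 0.3251]
tcp_rot: [0.101, 3.14, -0.001]
wrist_force: [0.7, -1.3, 1.4]
width: -0.001
grip_force: 1.1
```

Run:
```python
import h;from h import *
mv([30,-48,309],np.pi/2)
t=read_camera("scene");print(tip_of("scene","press_cap")[:1],tip_of("scene","lever_ball")[:1])
for th in(.24,.26,.3,.35,.4): print(th,w2px("scene",pose(*FIX,np.array([arm(th,-160,45),arm(th,125,50)])/1000)).round(1).tolist())
```

```text
at [ 27.1 -47.9 325.1] shift(before turn) [-2.9 -0.1 16.1] | 3 turn [-0.     0.    -0.001] shift(after turn) [-2.9 -0.1 16.1] F [ 0.7 -1.3  1.4]
[{'at': [183.7, 259.0], 'score': 0.76}] [{'at': [203.3, 386.6], 'score': 0.94}]
0.24 [[255.4, 190.9], [388.1, 199.0]]
0.26 [[256.3, 189.4], [388.0, 200.0]]
0.3 [[258.2, 186.5], [387.7, 202.2]]
0.35 [[260.7, 182.9], [387.2, 204.8]]
0.4 [[263.4, 179.4], [386.6, 207.5]]
```

Request:
step_arm(targets=[[[0,0,0],[-2,-1,3],0],[[0,0,0],[0,-1,3],0],[[0,0,0],[0,-1,2],0]])

```text
time: 16.68
tool_pos: [0.6517, -0.1222, 0.3179]
tcp_rot: [0.1, 3.139, -0.001]
wrist_force: [0.2, -1.0, 0.2]
width: -0.001
grip_force: 0.8
```

Request:
step_arm(targets=[[[0,0,0],[0,0,2],0],[[0,0,0],[0,0,1],0]])

```text
time: 16.85
tool_pos: [0.6514, -0.1222, 0.3146]
tcp_rot: [-0.1, -3.14, -0.0]
wrist_force: [-0.1, -0.9, 1.3]
width: 0.001
grip_force: 0.5
```

Request:
step_arm(targets=[[[0,0,0],[0,0,1],0],[[0,0,0],[0,0,1],0]])

```text
time: 17.02
tool_pos: [0.6513, -0.122, 0.3127]
tcp_rot: [-0.1, -3.14, -0.0]
wrist_force: [0.0, -1.1, 1.3]
width: -0.001
grip_force: 0.5
```

Run:
```python
import h;from h import *
mv([30,-48,309],np.pi/2)
t=read_camera("scene");print(tip_of("scene","press_cap")[:1],tip_of("scene","lever_ball")[:1])
```

```text
at [ 29.1 -49.8 312.7] shift(before turn) [-0.9  1.8  3.7] | 2 turn [ 0.    -0.    -0.001] shift(after turn) [-0.9  1.8  3.7] F [ 0.  -1.1  1.3]
[{'at': [188.7, 256.3], 'score': 0.88}] [{'at': [201.1, 388.9], 'score': 0.69}]
```

Request:
step_arm(targets=[[[0,0,0],[0,0,1],0],[[0,0,0],[0,0,1],0]])

```text
time: 17.33
tool_pos: [0.6513, -0.1222, 0.311]
tcp_rot: [0.1, 3.14, -0.0]
wrist_force: [0.4, -0.8, 1.0]
width: -0.002
grip_force: 0.5
```

Request:
step_arm(targets=[[[0,0,0],[0,0,1],0],[[0,0,0],[0,0,0.5],0]])

```text
time: 17.5
tool_pos: [0.6514, -0.1224, 0.3099]
tcp_rot: [0.1, 3.14, -0.001]
wrist_force: [-0.8, 0.4, 4.9]
width: -0.0
grip_force: 2.1
```

Request:
step_arm(targets=[[[0,0,0],[0,0,1],0],[[0,0,0],[0,0,0],0]])

```text
time: 17.67
tool_pos: [0.6514, -0.1225, 0.3097]
tcp_rot: [0.1, 3.139, -0.001]
wrist_force: [-2.3, -1.0, 5.1]
width: 0.005
grip_force: 2.4
```

Run:
```python
import h;from h import *
mv([30,-48,309],np.pi/2)
t=read_camera("scene");print(tip_of("scene","press_cap")[:1],tip_of("scene","lever_ball")[:1])
```

```text
at [ 29.2 -50.3 309.7] shift(before turn) [-0.8  2.3  0.7] | 2 turn [-0.001  0.001 -0.001] shift(after turn) [-0.8  2.3  0.7] F [-2.3 -1.   5.1]
[{'at': [189.6, 254.7], 'score': 0.67}] [{'at': [202.6, 388.2], 'score': 0.86}]
```

Request:
step_arm(targets=[[[0,0,0],[0,0,1],0],[[0,0,0],[0,0,1],0]])

```text
time: 17.98
tool_pos: [0.6514, -0.1227, 0.3092]
tcp_rot: [0.1, 3.138, -0.002]
wrist_force: [-6.1, -0.7, 14.0]
width: 0.002
grip_force: 6.7
```

Request:
step_arm(targets=[[[0,0,0],[0,0,-4],0],[[0,0,0],[0,0,-20],0],[[0,0,0],[0,0,-35],0],[[0,0,0],[25,0,-25],0],[[0,0,0],[35,0,0],0]])

```text
time: 18.4
tool_pos: [0.5946, -0.1188, 0.3964]
tcp_rot: [0.099, 3.13, -0.003]
wrist_force: [0.6, -0.2, 1.7]
width: 0.0
grip_force: 0.0
```

Request:
step_arm(targets=[[[0,0,0],[35,0,0],0],[[0,0,0],[35,0,0],0],[[0,0,0],[0,0,0],0]])

```text
time: 18.65
tool_pos: [0.516, -0.113, 0.3893]
tcp_rot: [-0.101, -3.135, -0.002]
wrist_force: [-0.8, -0.4, -0.9]
width: 0.004
grip_force: 0.0
```

Run:
```python
import h;from h import *
t=read_camera("scene");print(tip_of("scene","press_cap")[:1],tip_of("scene","lever_ball")[:1])
for q,z in(("suction_cup",.05),("seat_ring",.05),("feeler_holder",.05)): print(q,[(d["score"],np.round(d["at"])) for d in tip_of("scene",q)][:1])
cv2.imwrite("pics/v10.png",cv2.resize(t[160:310,150:350],(800,600),interpolation=cv2.INTER_CUBIC)[:,:,::-1])
```

```text
[{'at': [190.2, 256.9], 'score': 0.74}] [{'at': [200.2, 387.3], 'score': 0.75}]
suction_cup [(0.8, array([234., 175.]))]
seat_ring [(0.84, array([293., 204.]))]
feeler_holder [(0.66, array([210., 348.]))]
```

View pics/v10.png

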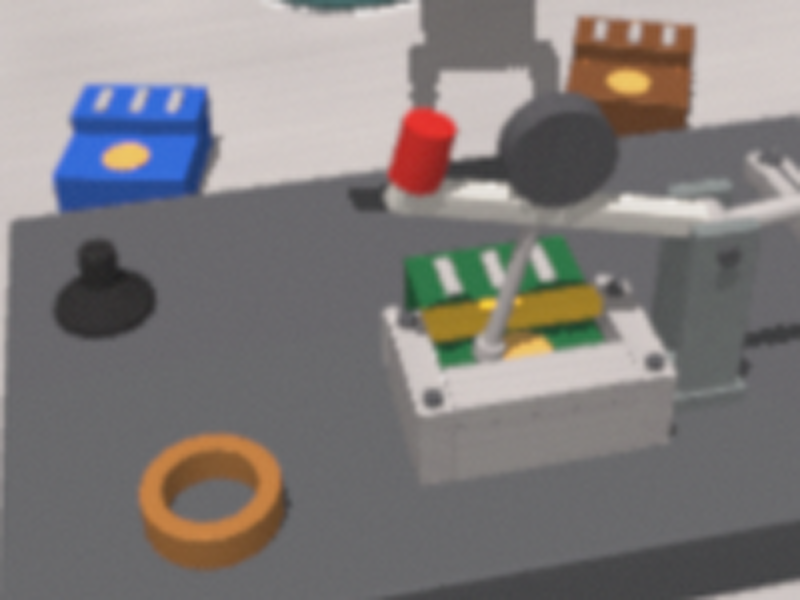

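```bash
python3 -c "
from workcell import *
print(finish_job())"
```

```text
the job is handed in; nothing more can be done
None
```

I handed the job in at about 19 s, in the order asked: the foot was raised by the lever, the green guide was slid home and never picked up, and the cap was pressed to bring the foot back down at a joint angle of about 0.26. The guide stopped against about 17 N within 1 mm of its expected home position. The last picture shows the seat ring and suction cup in place; the feeler holder was checked only by the detector, within about 2 px of its start. No verdict came back.

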